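# Open the board shear and set the board for a strip cut

## Task

Get the lever shear ready for the next strip: with the fingers, push its knife arm up steadily, without gripping the handle, until it tips past its balance point and the counterweight keeps it fully raised on its own; let go of it, then push the loose board across the bed under the raised knife until its leading edge lies flush against the strip gauge. Never touch the blade, never lift the board off the bed, and leave the pots, tools and everything else where they are.

Things in the scene. Friction and masses are not known exactly. Their poses are not given: they have to be found in the camera images.
- shear: Lever board shear bolted to the bench: green frame, flat bed 250 (x) by 320 (y) mm, top 60 mm above the bench. Origin at bench height under the bed's centre; x across the bed to the cutting edge (x = 125), y from the handle end to the pivot end. Side fence 15 mm high at y = 92 to 104. Fixed hold-down bar at x = 91 to 115, its underside 20 and top 28 mm above the bed: the board passes under it
- knife (a joint): Knife arm's angle, rad: 0 down (blade shut along the bed's edge, blocking the board), grows as it rises, up-stop 1.19. It turns in the shear's y-z plane about knife_pivot. Balance point about 0.5 (0.45 to 0.6): below it the arm sinks shut, above it the counterweight swings it to the stop within a few seconds (damped, at most 1.4 rad/s by itself). Raising it slowly takes 4 to 10 N at the handle
- knife_grip (a point): Middle of the handle, the arm's free end: a smooth black round bar in line with the arm, 30 mm diameter, 105 mm long (50 mm on from this point to the free end, 415 mm from the pivot). Moves with the arm. With the arm down it is level, its axis 108 mm above the bench, beyond the bed's end with free space under it; axes then as the shear's (y along the bar towards the pivot)
- knife_pivot (a point): Pivot axis of the knife arm (parallel to the shear's x), at x = 140, y = 150, z = 90 mm in the shear's frame: 365 mm along the arm from knife_grip, and 18 mm below the handle's axis when the arm is down. The round counterweight (90 mm diameter) rides on a short tail above and behind it
- blade_mid (a point): Middle of the steel blade, a plate 4.5 mm thick, 250 mm long and 55 mm deep on the bed side of the knife arm, from 45 to 295 mm from the pivot, its edge up to 45 mm below the pivot line. Not to be touched by the robot. Moves with the arm; axes as knife_grip
- gauge_face (a point): Strip gauge: a fixed upright aluminium bar 210 mm long, parallel to the cutting edge, on two rods outside the knife, set 27 to 43 mm beyond the bed's edge. This point is the middle of its stop face (towards the bed), 63 mm above the bench; the bar's top is 20 mm above the bed. Axes as the shear's: x away from the bed
- board_mid (a point): Centre of the loose brown stiffener board, 120 (x) by 170 (y) by 6 mm, 0.2 kg, flat on the bed behind the shut knife, up to 0.1 rad out of square. Its x points across the bed to the gauge, z up; its pushing edge is 60 mm behind this point (-x), its leading edge 60 mm ahead
- board_left (a point): Leading corner of the board at its pivot end, half-way up its thickness (+60, +85 mm from board_mid)
- board_right (a point): Leading corner of the board at its handle end, half-way up its thickness (+60, -85 mm from board_mid)
- paint_pot: Black pot with a yellow lid, 64 mm diameter, 105 mm high, origin under its centre, standing on the bench by the handle end of the shear: leave alone
- dye_jar: Black jar with a dark metal lid, 68 mm diameter, 95 mm high, origin under its centre, standing beyond the gauge: leave alone
- tape_roll: Roll of yellow tape, 52 mm diameter, 18 mm high, origin under its centre, lying on the near corner of the shear's bed at the handle end, behind the board's pushing edge: leave alone
- glue_bottle: White glue bottle, 56 mm diameter, 160 mm high, origin under its centre, on the bench to the right: leave alone
- tin_lid: Green tin lid, 68 mm diameter, 14 mm high, origin under its centre, on the bench to the right: leave alone
- hammer: Hammer with a wooden handle lying on the bench on the left: leave alone
- brush: Flat brush with a wooden handle lying on the bench on the left: leave alone
Not all that is in view belongs to the job. Of the things that look like the part that bears board_mid, the smaller one is meant.

How it is judged:
By the outcome, as a careful person would: the job done as asked, in the order asked, and still so for the second after the job is handed in, with the robot touching nothing.
It also fails if it takes over 72 s, if anything falls off the work surface, if the arm or the gripper's body presses on something with over 40 N, if the wrist force passes 120 N, or if a joint passes its speed limit or range.

## Robot

A 6-joint arm with a two-finger parallel gripper is mounted at the origin on the work surface. World frame = base frame: x ahead of the robot, y to its left, z up, the work surface at z = 0. Lengths are in m, angles in rad, forces in N, time in s.
With the tool pointing down it reaches from about 0.15 to 0.775 m from the base axis. Payload 6.1 kg.
Tool frame: the origin (TCP) lies midway between the tips of the shut fingers; the grasp point (between the pads) lies 19 mm behind it (grip_point_offset is the z of the grasp point in the tool frame, in m); z points along the fingers, y is the line along which they close (so a half turn about z gives the same grasp; the last joint's range is limited). The gripper opens to 85 mm and grips with 20 to 120 N. Pads are 22 mm wide; open, the fingers measure 114 mm over their backs; the gripper's body (76 mm by 85 mm) begins 54 mm behind the grasp point. The pads swing forward as they close: fully open they stand 13 mm farther back than shut.
Start: joints at [-1.151, 0.126, -0.04, 1.405, 0, 1.571], TCP at [0.214, -0.479, 0.231] pointing down, gripper open.
Joint ranges: [-2.72, 2.72], [-0.95, 1.95], [-1.27, 1.35], [-1.78, 2.02], [-1.46, 1.47], [-3.14, 3.14]. Speed limits (rad/s): [2.39, 2.39, 3.01, 3.14, 3.14, 3.14].

## Interface

Orientations are given as a rotation vector (axis times angle).
In Python, from workcell import * gives the robot as it stands.
- The arm moves only by the tool apply_moves, never from a script. Its argument "series" is a list of rows, each a list of 5 numbers: the shift along the tool's x, y, z in mm, then the turn about the tool's z in degrees, then the finger opening in mm, from 0 to 85.4. A call has 1 to 20 rows; each row is the pose to reach, as a shift and turn from the pose commanded when the call began, along the tool's axes at that moment; what a row does not reach only later rows make up. A row lasts 1/12 s, in which the tool goes at most 41.7 mm and 7.16 degrees, less where a joint would pass 70% of its speed; a pose out of reach is approached as far as the arm can. A call with a gripper value outside its range is refused whole. The fingers move at their own pace and stop on an object; "force" is the grip in N (left out, the last holds). Time passes only in rows, so rows that repeat a pose let the fingers close. It gives the time, the measured TCP pose, the force, the opening and the grip force at its end, in the units of the state.
- observe(): the state, without advancing time (a new reading comes with each control period).
- snapshot(name): name is "scene" or "top" or "wrist"; returns (picture, depth): 384x512x3 uint8, blue, green, red; 384x512 float32, m along the optical axis (not along the pixel's ray), 0 where there is no reading.
- camera_info(name): a dict with "K" (3x3 intrinsics, pixels), "dist_coeffs" ([k1, k2, p1, p2, k3] as OpenCV has them; the pictures are not rectified), "rvec" (rotation vector, rad) and "tvec" (3), from world to camera coordinates, as OpenCV has them; the wrist camera has in their place "tool_from_camera" (4x4, takes a point from camera to tool coordinates, whose origin is the TCP and whose axes are the flange's). Camera axes: x right, y down, z forward; pixel columns grow to the right and rows downward; lengths in m; the calibration is good to about 2 mm. A picture is of the moment at which its call begins: read the wrist's pose just before it. camera_info takes no time and is no camera call.
- sign_off(): hands the job in; it is judged then, once.
Trained networks look in the newest picture that a camera, given by its name, has taken for a name from the list of things; names that differ only in an ending like _2 or _b are one class to them, and where a whole thing is asked for, a point or a joint stands for the part that bears it (a point fixed in the world has none). Each returns a list of dicts, best first, with "confidence" (0 to 1); they miss things now and then, are a little off and sometimes report something else, mostly with a low value. They report only what shows in the picture. A call takes as long as a camera call. They do not tell look-alikes from the thing itself.
- search_frame(camera, label): "position" ([column, row] in pixels, amid what is visible of it).
- tip_of(camera, label): "position" ([column, row] in pixels: a listed point, or the origin of a listed thing).
The state is a dict: "t": time; "joints": joint angles; "joint_vel": joint speeds; "joint_torque": joint torques, N m; "position": TCP position; "ee_rot": TCP orientation; "wrist_force": force on the tool from outside, world axes, zero at the start; "wrist_torque": the same for the moment, N m; "gripper_width": finger opening in m; "finger_force": force on a finger pad.
Only numpy, scipy, OpenCV 4.12 (cv2) and the standard library are available. Lean on these libraries where they do the work, as an engineer would, in place of code of your own. Each camera call takes 0.05 s, during which the arm holds its last target. There are 200 camera calls.

## Working session

There is one attempt and no reset: what is moved stays moved. The work goes in short steps, Python scripts to look and compute and a tool call to move; the robot and the scene stay as the last step left them, time stands still between calls to the robot, and variables do not carry over. Pictures are saved under pics/ and viewed, at most 10 in all, crops included, and the job is handed in when it is done.

Besides the shell and the picture viewer there is one more tool, called after "Call:" as a command line: name --pt "numbers of a row" for each row, then --argument value for the rest. apply_moves: Moves the arm, as the interface text tells. Its arguments: {"type":"object","properties":{"series":{"type":"array","items":{"type":"array","items":{"type":"number"}}},"force":{"type":"number"}},"required":["series"]}

```bash
mkdir -p pics; ls; cat > h.py <<'E'
from workcell import *
import numpy as np, cv2
def cam(n):
    c=camera_info(n); K=np.array(c["K"]); d=np.array(c["dist_coeffs"])
    if "rvec" in c:
        R=cv2.Rodrigues(np.array(c["rvec"],float))[0]; t=np.array(c["tvec"],float).ravel()
        return K,d,R.T,-R.T@t
    o=observe(); T=np.array(c["tool_from_camera"]); Rt=cv2.Rodrigues(np.array(o["ee_rot"],float))[0]
    return K,d,Rt@T[:3,:3],Rt@T[:3,3]+np.array(o["position"])
def ray(n,px):
    K,d,R,p=cam(n); u=cv2.undistortPoints(np.array([[px]],float),K,d).ravel()
    return p,R@np.array([u[0],u[1],1.])
def at_z(n,px,z):
    p,v=ray(n,px); return p+v*(z-p[2])/v[2]
def at_d(n,px,dep):
    p,v=ray(n,px); c,r=int(round(px[0])),int(round(px[1])); return p+v*np.median(dep[max(r-1,0):r+2,max(c-1,0):c+2])
def proj(n,P):
    K,d,R,p=cam(n); Rc=R.T; return cv2.projectPoints(np.array(P,float).reshape(-1,3),cv2.Rodrigues(Rc)[0],-Rc@p,K,d)[0].reshape(-1,2)
E
cat > a.py <<'E'
from h import *
np.set_printoptions(precision=3,suppress=True)
print(observe()["position"],observe()["ee_rot"])
for n in ("scene","top"):
    im,dep=snapshot(n); cv2.imwrite(f"pics/{n}0.png",im); np.save(f"{n}0.npy",dep)
    print(n,cam(n)[3])
    for l in "shear knife_grip knife_pivot blade_mid gauge_face board_mid board_left board_right paint_pot dye_jar tape_roll".split():
        for r in tip_of(n,l)[:3]:
            px=r["position"]; print(l,np.array(px),round(r["confidence"],2),at_d(n,px,dep))
E
python3 a.py
```

```text
pics
[ 0.214 -0.479  0.231] [-3.071 -0.654  0.001]
scene [1.465 1.084 1.089]
shear [263.6 220.5] 0.64 [0.559 0.157 0.059]
knife_grip [196.2 193.3] 0.69 [ 0.681 -0.084  0.113]
knife_grip [364.6 235.8] 0.4 [0.308 0.433 0.016]
knife_pivot [270.6 239.4] 0.95 [0.663 0.299 0.119]
blade_mid [236.4 223.8] 0.6 [0.644 0.102 0.057]
blade_mid [224.9 209.2] 0.57 [0.667 0.068 0.116]
blade_mid [256.9 229.3] 0.32 [0.656 0.225 0.112]
gauge_face [231.2 226.2] 0.73 [0.681 0.118 0.076]
board_mid [249.8 162.1] 0.7 [ 0.259 -0.251  0.005]
board_mid [254.6 211. ] 0.55 [0.548 0.096 0.063]
board_left [245.5 179.4] 0.63 [ 0.363 -0.164 -0.003]
board_left [256.4 227.9] 0.62 [0.653 0.219 0.113]
board_right [230.7 208.1] 0.75 [0.623 0.046 0.087]
board_right [231.8 149.8] 0.58 [ 0.24  -0.404 -0.001]
board_right [236.3 221.2] 0.55 [0.662 0.124 0.091]
paint_pot [224.7 187.4] 0.85 [ 0.49  -0.153  0.018]
dye_jar [191.9 242.6] 0.94 [0.814 0.061 0.04 ]
tape_roll [256.5 190.2] 0.4 [0.45  0.    0.063]
top [0.358 0.042 1.422]
shear [247.  187.8] 0.59 [0.518 0.101 0.064]
shear [248.9 180.7] 0.37 [0.54  0.096 0.066]
knife_gri
[... 208 characters left out ...]
0.1 139.4] 0.85 [0.659 0.094 0.121]
gauge_face [191.9 144.2] 0.72 [0.637 0.268 0.131]
board_mid [358.1 278.9] 0.92 [ 0.243 -0.257  0.008]
board_mid [249.3 180.2] 0.78 [0.542 0.095 0.065]
board_left [333.3 239.3] 0.78 [ 0.366 -0.179  0.003]
board_left [220.4 158.8] 0.65 [0.604 0.185 0.086]
board_right [401.3 275.4] 0.61 [ 0.258 -0.393  0.007]
board_right [277.3 163.9] 0.56 [0.597 0.008 0.059]
board_right [317.2 139.3] 0.42 [ 0.664 -0.109  0.121]
paint_pot [332.3 205.6] 0.86 [ 0.466 -0.159  0.105]
paint_pot [272.5 106.9] 0.31 [0.77  0.028 0.095]
dye_jar [273.3 103.2] 0.82 [0.782 0.026 0.093]
tape_roll [286.6 215.7] 0.63 [ 0.434 -0.024  0.059]
tape_roll [314.  138.1] 0.62 [ 0.668 -0.099  0.12 ]
```

```bash
python3 -c "
import cv2
a=cv2.imread('pics/top0.png');b=cv2.imread('pics/scene0.png')
cv2.imwrite('pics/top1.png',cv2.resize(a[60:310,130:430],None,fx=2.4,fy=2.4,interpolation=cv2.INTER_CUBIC))
cv2.imwrite('pics/sc1.png',cv2.resize(b[120:300,150:390],None,fx=3.2,fy=3.2,interpolation=cv2.INTER_CUBIC))"
```

```text
(no output)
```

View pics/top1.png

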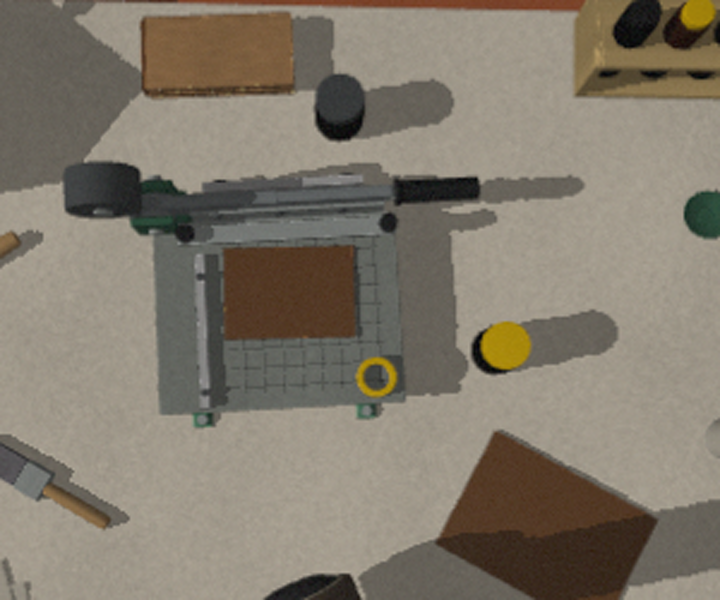

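View pics/sc1.png

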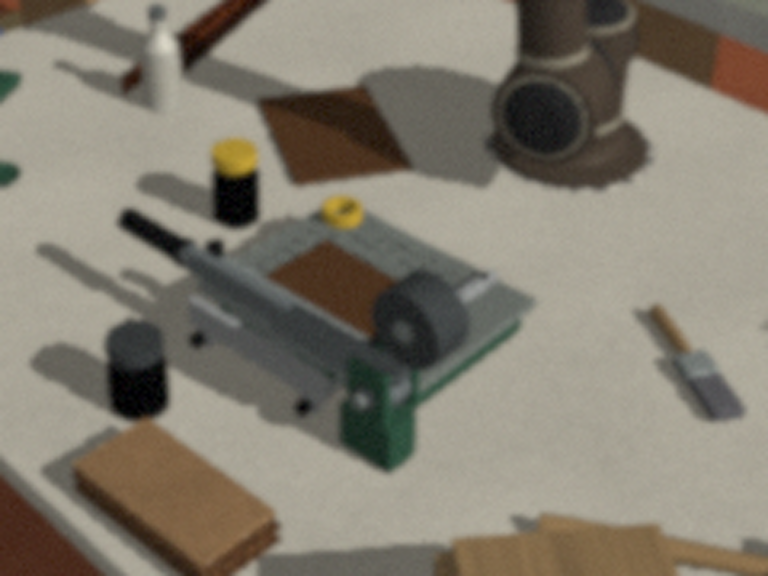

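The top picture shows the shear almost square to the world, with the handle at crop (395–480, 188) and the small brown board on the bed at (224–357, 245–340). The large brown board lying on the bench is the look-alike. The yellow-lidded pot is near the handle end. The scene view agrees.

```bash
cat > b.py <<'E'
from h import *
np.set_printoptions(precision=4,suppress=True)
o=observe(); print(o["t"],"R cols\n",cv2.Rodrigues(np.array(o["ee_rot"],float))[0])
f=lambda c:(c[0]/2.4+130-.3,c[1]/2.4+60-.3)
for nm,c,z in [("bed near L",(160,413),.06),("bed near R",(405,402),.06),("bed far R",(400,236),.06),
 ("brd nL",(225,339),.066),("brd nR",(357,336),.066),("handle inner",(396,190),.108),("handle end",(479,188),.108),
 ("handle top edge mid",(437,178),.108),("handle bot edge",(437,201),.108),("tape",(377,377),.078),("pot lid",(505,346),.105),
 ("fence far in",(217,257),.075),("fence near in",(211,407),.075),("rack",(580,95),.05),("jar",(340,90),.095)]:
    print(nm,at_z("top",f(c),z))
for l in ("glue_bottle","tin_lid"):
    print(l,[(at_z("top",r["position"],0),r["confidence"]) for r in tip_of("top",l)[:1]])
d=np.load("top0.npy")
for u in range(290,334,4): print(u,[at_d("top",(u,v),d)[2].round(3) for v in range(130,147,2)])
E
python3 b.py
```

```text
1.2 R cols
 [[ 0.9132  0.4076  0.    ]
 [ 0.4076 -0.9132 -0.0001]
 [ 0.      0.0001 -1.    ]]
bed near L [0.3772 0.2542 0.06  ]
bed near R [ 0.3996 -0.0617  0.06  ]
bed far R [ 0.6169 -0.0513  0.06  ]
brd nL [0.4746 0.1732 0.066 ]
brd nR [0.483  0.0024 0.066 ]
handle inner [ 0.6671 -0.0418  0.108 ]
handle end [ 0.6722 -0.1473  0.108 ]
handle top edge mid [ 0.6839 -0.0938  0.108 ]
handle bot edge [ 0.6541 -0.0942  0.108 ]
tape [ 0.4299 -0.024   0.078 ]
pot lid [ 0.4716 -0.1823  0.105 ]
fence far in [0.5804 0.1866 0.075 ]
fence near in [0.3862 0.1871 0.075 ]
rack [ 0.8161 -0.289   0.05  ]
jar [0.8007 0.0325 0.095 ]
glue_bottle [(array([ 0.3677, -0.4906,  0.    ]), 0.62)]
tin_lid [(array([ 0.6584, -0.4696,  0.    ]), 0.52)]
290 [np.float64(-0.002), np.float64(-0.001), np.float64(0.0), np.float64(0.001), np.float64(0.121), np.float64(0.122), np.float64(0.115), np.float64(0.1), np.float64(0.005)]
294 [np.float64(-0.003), np.float64(0.0), np.float64(-0.0), np.float64(0.123), np.float64(0.121), np.float64(0.12), np.float64(0.114), np.float64(0.108), np.float64(0.0)]
298 [np.float64(-0.002),
[... 858 characters left out ...]
float64(-0.002), np.float64(-0.002), np.float64(0.114), np.float64(0.122), np.float64(0.12), np.float64(0.119), np.float64(0.116), np.float64(-0.001), np.float64(-0.001)]
322 [np.float64(0.001), np.float64(0.0), np.float64(0.117), np.float64(0.122), np.float64(0.121), np.float64(0.118), np.float64(0.114), np.float64(0.001), np.float64(-0.001)]
326 [np.float64(-0.001), np.float64(0.0), np.float64(0.12), np.float64(0.121), np.float64(0.122), np.float64(0.12), np.float64(0.113), np.float64(-0.001), np.float64(-0.001)]
330 [np.float64(-0.0), np.float64(-0.002), np.float64(-0.001), np.float64(-0.001), np.float64(0.003), np.float64(0.004), np.float64(0.003), np.float64(-0.002), np.float64(-0.001)]
```

Call:
apply_moves --pt "40 5 -11 0 0" --pt "80 10 -22 0 0" --pt "120 15 -34 0 0" --pt "160 20 -45 0 0" --pt "200 25 -56 0 0" --pt "240 30 -67 0 0" --pt "280 35 -78 0 0" --pt "320 40 -90 0 0" --pt "360 45 -101 0 0" --pt "400 50 -112 0 0" --pt "440 55 -123 0 0" --pt "480 60 -134 0 0" --pt "520 65 -146 0 0" --pt "560 70 -157 0 0" --pt "608 76 -170 0 0" --pt "608 76 -170 0 0" --pt "608 76 -170 0 0"

```text
t: 2.72
position: [0.726, -0.2812, 0.3349]
ee_rot: [3.048, 0.652, 0.058]
wrist_force: [-0.6, -0.4, 0.5]
gripper_width: -0.0
finger_force: 0.0
```

```bash
python3 -c "
from h import *
o=observe();np.set_printoptions(precision=3,suppress=True)
print(o['t'],np.array(o['joints']),np.array(o['position']));print(cv2.Rodrigues(np.array(o['ee_rot'],float))[0])"
```

```text
2.7167 [-0.37   0.852  1.346  2.021 -0.     2.351] [ 0.726 -0.281  0.335]
[[ 0.912  0.408  0.041]
 [ 0.409 -0.912 -0.016]
 [ 0.031  0.031 -0.999]]
```

Call:
apply_moves --pt "-33 -31 18 0 0" --pt "-66 -62 35 0 0" --pt "-66 -62 35 0 0"

```text
t: 2.97
position: [0.688, -0.2709, 0.3223]
ee_rot: [3.044, 0.647, 0.067]
wrist_force: [0.3, -1.2, 1.6]
gripper_width: -0.0001
finger_force: 0.0
```

```bash
python3 -c "
from h import *
o=observe();np.set_printoptions(precision=3,suppress=True)
print(o['t'],np.array(o['joints']),np.array(o['position']));print(cv2.Rodrigues(np.array(o['ee_rot'],float))[0])"
```

```text
2.9667 [-0.375  0.589  0.818  1.748 -0.     2.347] [ 0.688 -0.271  0.322]
[[ 0.913  0.406  0.048]
 [ 0.407 -0.913 -0.019]
 [ 0.036  0.037 -0.999]]
```

Call:
apply_moves --pt "9 9 -38 5 0" --pt "18 18 -76 10 0" --pt "27 27 -114 15 0" --pt "36 36 -152 21 0" --pt "45 45 -190 21 0" --pt "54 54 -228 21 0" --pt "63 63 -266 21 0" --pt "70 71 -300 21 0" --pt "70 71 -300 21 0" --pt "70 71 -300 21 0"

```text
t: 3.8
position: [0.7098, -0.2784, 0.3921]
ee_rot: [3.089, 0.084, 0.17]
wrist_force: [-0.2, 0.6, 0.1]
gripper_width: -0.0002
finger_force: 0.0
```

```bash
cat > s.py <<'E'
from h import *
o=observe();np.set_printoptions(precision=3,suppress=True)
print(o['t'],np.array(o['joints']),np.array(o['position']),np.array(o['wrist_force']));print(cv2.Rodrigues(np.array(o['ee_rot'],float))[0])
E
python3 s.py
```

```text
3.8 [-0.374  0.777  1.346  2.02   0.     2.714] [ 0.71  -0.278  0.392] [-0.216  0.609  0.123]
[[ 0.993  0.051  0.111]
 [ 0.056 -0.997 -0.043]
 [ 0.108  0.049 -0.993]]
```

Call:
apply_moves --pt "0 0 -41 0 0" --pt "0 0 -300 0 0" --pt "0 0 -800 0 0" --pt "0 0 -800 0 0"

```text
t: 4.13
position: [0.6902, -0.2706, 0.4492]
ee_rot: [3.052, 0.082, 0.275]
wrist_force: [0.1, 0.5, 0.2]
gripper_width: 0.0
finger_force: 0.0
```

```bash
python3 s.py
```

```text
4.1333 [-0.374  0.701  1.346  2.021  0.     2.714] [ 0.69  -0.271  0.449] [0.118 0.478 0.242]
[[ 0.983  0.046  0.18 ]
 [ 0.06  -0.996 -0.071]
 [ 0.176  0.08  -0.981]]
```

Call:
apply_moves --pt "80 0 -800 0 0" --pt "80 0 -800 0 0"

```text
t: 4.3
position: [0.6765, -0.2617, 0.4856]
ee_rot: [3.026, 0.081, 0.343]
wrist_force: [-0.3, -0.3, 1.1]
gripper_width: -0.0003
finger_force: 0.0
```

Call:
apply_moves --pt "100 0 -400 0 0" --pt "100 0 -400 0 0" --pt "100 0 -400 0 0"

```text
t: 4.55
position: [0.6599, -0.2428, 0.5289]
ee_rot: [2.994, 0.08, 0.425]
wrist_force: [-0.4, -0.3, 0.3]
gripper_width: -0.0003
finger_force: 0.0
```

Call:
apply_moves --pt "100 0 -400 0 0" --pt "100 0 -400 0 0" --pt "100 0 -400 0 0"

```text
t: 4.8
position: [0.6417, -0.2241, 0.5689]
ee_rot: [2.961, 0.08, 0.503]
wrist_force: [-0.4, 0.5, -0.4]
gripper_width: -0.0
finger_force: 0.0
```

Call:
apply_moves --pt "100 0 -400 0 0" --pt "100 0 -400 0 0" --pt "100 0 -400 0 0"

```text
t: 5.05
position: [0.6207, -0.2054, 0.6078]
ee_rot: [2.927, 0.08, 0.581]
wrist_force: [0.4, -0.7, 0.5]
gripper_width: 0.0001
finger_force: 0.0
```

```bash
python3 s.py
```

```text
5.05 [-0.311  0.475  1.346  2.021 -0.018  2.772] [ 0.621 -0.205  0.608] [ 0.448 -0.657  0.53 ]
[[ 0.923  0.022  0.383]
 [ 0.082 -0.986 -0.142]
 [ 0.375  0.163 -0.912]]
```

Call:
apply_moves --pt "100 0 -400 0 0" --pt "100 0 -400 0 0" --pt "100 0 -400 0 0"

```text
t: 5.3
position: [0.5972, -0.1865, 0.6452]
ee_rot: [2.892, 0.08, 0.659]
wrist_force: [-0.8, -0.3, -0.3]
gripper_width: -0.0001
finger_force: 0.0
```

Call:
apply_moves --pt "100 0 -400 0 0" --pt "100 0 -400 0 0" --pt "100 0 -400 0 0"

```text
t: 5.55
position: [0.5713, -0.1676, 0.6808]
ee_rot: [2.855, 0.08, 0.736]
wrist_force: [-0.2, 0.1, 0.5]
gripper_width: 0.0
finger_force: 0.0
```

Call:
apply_moves --pt "100 0 -400 0 0" --pt "100 0 -400 0 0" --pt "100 0 -400 0 0"

```text
t: 5.8
position: [0.5432, -0.1491, 0.7145]
ee_rot: [2.818, 0.081, 0.812]
wrist_force: [0.1, 0.6, 0.7]
gripper_width: -0.0001
finger_force: 0.0
```

Call:
apply_moves --pt "100 0 -400 0 0" --pt "100 0 -400 0 0" --pt "100 0 -400 0 0"

```text
t: 6.05
position: [0.5129, -0.1313, 0.7461]
ee_rot: [2.78, 0.082, 0.888]
wrist_force: [-0.5, -0.9, 0.5]
gripper_width: 0.0001
finger_force: 0.0
```

Call:
apply_moves --pt "100 0 -400 0 0" --pt "100 0 -400 0 0" --pt "100 0 -400 0 0"

```text
t: 6.3
position: [0.4807, -0.1145, 0.7757]
ee_rot: [2.741, 0.084, 0.964]
wrist_force: [-0.2, 0.7, -0.3]
gripper_width: -0.0002
finger_force: 0.0
```

```bash
python3 s.py
```

```text
6.3 [-0.184  0.186  1.346  2.021 -0.083  2.865] [ 0.481 -0.115  0.776] [-0.191  0.72  -0.29 ]
[[ 0.781 -0.023  0.624]
 [ 0.131 -0.971 -0.2  ]
 [ 0.61   0.238 -0.756]]
```

Call:
apply_moves --pt "-21 -10 33 0 0" --pt "-42 -20 66 0 0" --pt "-63 -31 99 0 0" --pt "-85 -41 132 0 0" --pt "-106 -51 165 0 0" --pt "-127 -62 198 0 0" --pt "-148 -72 231 0 0" --pt "-169 -82 264 0 0" --pt "-190 -93 297 0 0" --pt "-211 -103 330 0 0" --pt "-233 -113 363 0 0" --pt "-254 -124 396 0 0" --pt "-275 -134 429 0 0" --pt "-296 -144 462 0 0" --pt "-317 -154 495 0 0" --pt "-317 -154 495 0 0" --pt "-317 -154 495 0 0"

```text
t: 7.72
position: [0.5442, -0.1059, 0.1668]
ee_rot: [2.744, 0.084, 0.958]
wrist_force: [0.5, 0.3, 1.0]
gripper_width: -0.0005
finger_force: 0.0
```

```bash
cat > g.py <<'E'
import sys
from h import *
o=observe(); R=cv2.Rodrigues(np.array(o['ee_rot'],float))[0]; p=np.array(o['position'])
for a in sys.argv[1:]:
    print(a,(R.T@(np.array(eval(a))-p)*1000).round(1))
E
python3 s.py; python3 g.py ".639,-.135,.0587" ".663,-.1315,.077"
python3 - <<'E'
from h import *
np.set_printoptions(precision=3,suppress=True)
im,d=snapshot("wrist"); cv2.imwrite("pics/w0.png",im)
for l in ("knife_grip","paint_pot"):
    print(l,[(np.array(r["position"]),round(r["confidence"],2),at_d("wrist",r["position"],d)) for r in tip_of("wrist",l)[:2]])
E
```

```text
7.7167 [-0.129 -0.319 -0.813  0.376 -0.119  2.908] [ 0.544 -0.106  0.167] [0.549 0.266 0.954]
[[ 0.784 -0.022  0.62 ]
 [ 0.131 -0.971 -0.2  ]
 [ 0.607  0.238 -0.759]]
.639,-.135,.0587 [  5.    0.5 146.6]
.663,-.1315,.077 [ 35.3   0.9 146.9]
knife_grip [(array([221.8, 117.4]), 0.81, array([ 0.656, -0.094,  0.109]))]
paint_pot [(array([457.7, 198.5]), 0.3, array([ 0.655, -0.46 ,  0.   ]))]
```

View pics/w0.png

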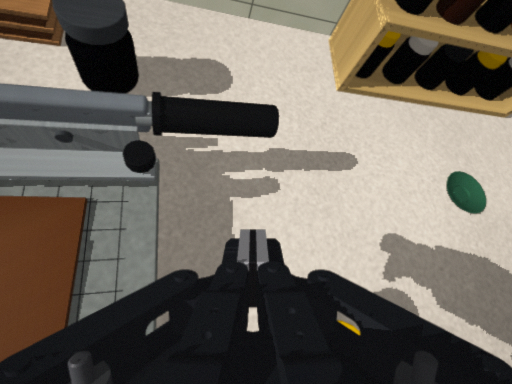

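The wrist view shows the handle at (160–277, 117), the hold-down knob at (140, 156) and the shut fingertips at (252, 240), with clear space under the handle's free end. I'll slide the fingers in under it now.

Call:
apply_moves --pt "1 0 30 0 0" --pt "2 0 60 0 0" --pt "3 0 90 0 0" --pt "4 0 120 0 0" --pt "5 0 147 0 0" --pt "5 0 147 0 0" --pt "10 0 147 0 0" --pt "15 0 147 0 0" --pt "20 0 147 0 0" --pt "24 0 147 0 0" --pt "28 0 147 0 0" --pt "28 0 147 0 0"

```text
t: 8.87
position: [0.6597, -0.1317, 0.078]
ee_rot: [2.741, 0.085, 0.964]
wrist_force: [1.1, -1.0, 1.1]
gripper_width: 0.0001
finger_force: 0.0
```

```bash
python3 s.py; python3 - <<'E'
from h import *
im,d=snapshot("wrist"); cv2.imwrite("pics/w1.png",im)
E
```

```text
8.8667 [-0.151  0.015 -0.765  0.082 -0.104  2.89 ] [ 0.66  -0.132  0.078] [ 1.069 -0.983  1.133]
[[ 0.781 -0.023  0.624]
 [ 0.131 -0.971 -0.2  ]
 [ 0.61   0.238 -0.756]]
```

View pics/w1.png

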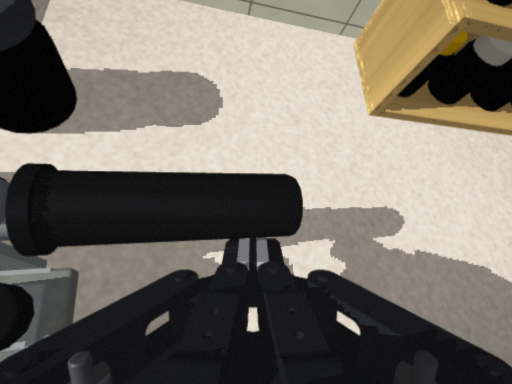

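The fingertips now sit just under the lower edge of the bar at (252, 240), about 30 mm from its free end at column 301. Next I'll compute the arc.

```bash
cat > arc.py <<'E'
from h import *
o=observe(); R=cv2.Rodrigues(np.array(o['ee_rot'],float))[0]
for th in np.arange(.05,.76,.05):
    dz=392*np.sin(th)+18*(np.cos(th)-1)+6; dy=392*(1-np.cos(th))+18*np.sin(th)
    print(round(th,2),(R.T@np.array([-.05*dy,dy,dz])).round(1))
E
python3 arc.py
```

```text
0.05 [ 15.7   4.7 -19.7]
0.1 [ 27.8   7.1 -34.9]
0.15 [ 39.9   8.5 -50.3]
0.2 [ 51.9   8.8 -65.8]
0.25 [ 63.9   8.3 -81.3]
0.3 [ 75.8   6.7 -96.8]
0.35 [  87.6    4.1 -112.3]
0.4 [  99.3    0.6 -127.7]
0.45 [ 110.7   -3.8 -143. ]
0.5 [ 122.    -9.2 -158.1]
0.55 [ 133.   -15.6 -173.1]
0.6 [ 143.8  -22.9 -187.8]
0.65 [ 154.3  -31.  -202.2]
0.7 [ 164.5  -40.1 -216.4]
0.75 [ 174.3  -50.  -230.2]
```

First part, up to about 0.25 rad.

Call:
apply_moves --pt "4 1 -5 0 0" --pt "8 2 -10 0 0" --pt "12 4 -15 0 0" --pt "16 5 -20 0 0" --pt "20 5 -25 0 0" --pt "24 6 -30 0 0" --pt "28 7 -35 0 0" --pt "32 8 -40 0 0" --pt "36 8 -45 0 0" --pt "40 8 -50 0 0" --pt "44 9 -55 0 0" --pt "48 9 -61 0 0" --pt "52 9 -66 0 0" --pt "56 9 -71 0 0" --pt "60 8 -76 0 0" --pt "64 8 -81 0 0"

```text
t: 10.25
position: [0.656, -0.1167, 0.1767]
ee_rot: [2.742, 0.081, 0.953]
wrist_force: [-9.0, -4.3, -2.1]
gripper_width: 0.0
finger_force: 4.7
```

```bash
python3 s.py; python3 - <<'E'
from h import *
im,d=snapshot("scene"); cv2.imwrite("pics/s2.png",cv2.resize(im[100:300,130:390],None,fx=3,fy=3,interpolation=cv2.INTER_CUBIC))
E
```

```text
10.25 [-0.118 -0.091 -0.618  0.346 -0.13   2.917] [ 0.656 -0.117  0.177] [-9.046 -4.336 -2.1  ]
[[ 0.786 -0.026  0.617]
 [ 0.129 -0.97  -0.204]
 [ 0.604  0.24  -0.76 ]]
```

View pics/s2.png

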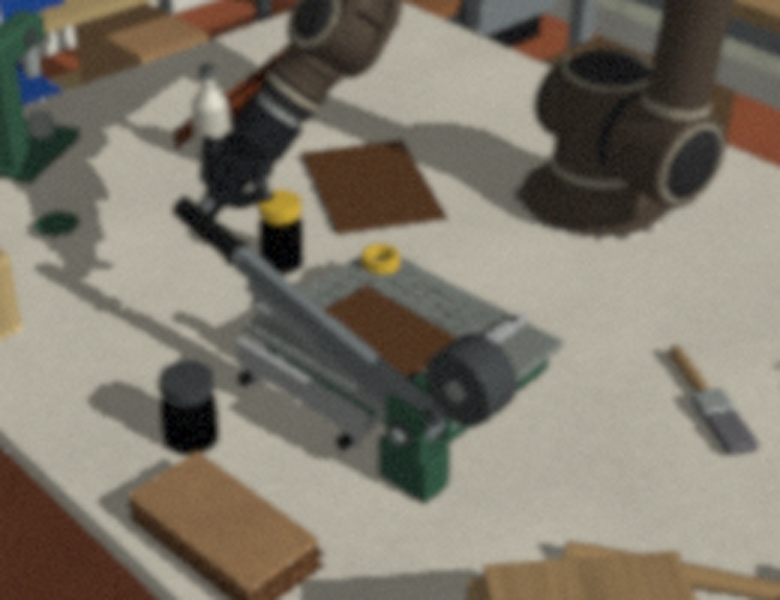

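The scene view shows the knife arm raised to about 0.25 rad with its handle resting on the fingertips; contact force is small. Continuing past the balance point.

Call:
apply_moves --pt "6 -1 -8 0 0" --pt "12 -2 -16 0 0" --pt "18 -3 -24 0 0" --pt "24 -5 -32 0 0" --pt "29 -6 -39 0 0" --pt "35 -8 -47 0 0" --pt "41 -10 -54 0 0" --pt "47 -12 -62 0 0" --pt "52 -15 -70 0 0" --pt "58 -17 -77 0 0" --pt "64 -20 -85 0 0" --pt "69 -24 -92 0 0" --pt "74 -27 -99 0 0" --pt "80 -31 -107 0 0" --pt "85 -35 -114 0 0" --pt "90 -39 -121 0 0" --pt "95 -44 -128 0 0" --pt "100 -48 -135 0 0"

```text
t: 11.8
position: [0.6523, -0.0285, 0.33]
ee_rot: [2.743, 0.084, 0.958]
wrist_force: [-5.9, -0.4, -0.5]
gripper_width: 0.0003
finger_force: 2.4
```

```bash
python3 s.py; python3 - <<'E'
from h import *
im,d=snapshot("scene"); cv2.imwrite("pics/s3.png",cv2.resize(im[60:300,130:390],None,fx=2.4,fy=2.4,interpolation=cv2.INTER_CUBIC))
E
```

```text
11.8 [ 0.066 -0.153 -0.325  0.724 -0.244  3.06 ] [ 0.652 -0.028  0.33 ] [-5.899 -0.391 -0.51 ]
[[ 0.784 -0.023  0.62 ]
 [ 0.13  -0.971 -0.201]
 [ 0.607  0.238 -0.758]]
```

View pics/s3.png

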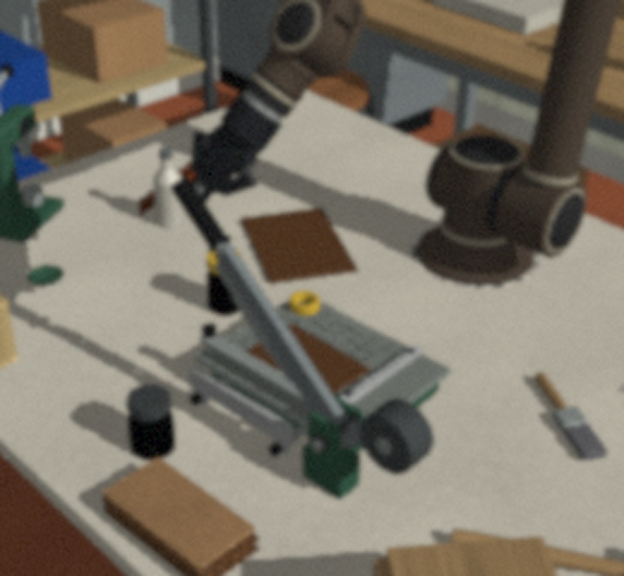

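The arm is at about 0.7 rad, past the balance point. I'll hold still and see whether it swings away by itself.

Call:
apply_moves --pt "0 0 0 0 0" --pt "0 0 0 0 0" --pt "0 0 0 0 0" --pt "0 0 0 0 0" --pt "0 0 0 0 0" --pt "0 0 0 0 0"

```text
t: 12.35
position: [0.6536, -0.0286, 0.3289]
ee_rot: [2.743, 0.084, 0.959]
wrist_force: [0.1, 0.0, 0.3]
gripper_width: -0.0
finger_force: 0.0
```

```bash
python3 s.py; python3 - <<'E'
from h import *
np.set_printoptions(precision=3,suppress=True)
im,d=snapshot("scene"); cv2.imwrite("pics/s4.png",im)
for r in tip_of("scene","knife_grip")[:2]: print(np.array(r["position"]),r["confidence"],at_d("scene",r["position"],d))
E
```

```text
12.35 [ 0.065 -0.15  -0.326  0.721 -0.243  3.06 ] [ 0.654 -0.029  0.329] [0.146 0.022 0.31 ]
[[ 0.784 -0.023  0.621]
 [ 0.13  -0.971 -0.2  ]
 [ 0.607  0.238 -0.758]]
[227.1 140.9] 0.76 [0.668 0.095 0.403]
```

The knife is swinging to its stop by itself: the grip is already at z 0.40 and the contact force is zero. I'll retract the fingers and then bring the tool back toward vertical near the base.

Call:
apply_moves --pt "0 0 -38 0 0" --pt "0 0 -76 0 0" --pt "0 0 -114 0 0" --pt "0 0 -150 0 0" --pt "-32 15 -166 0 0" --pt "-64 30 -182 0 0" --pt "-96 44 -198 0 0" --pt "-128 59 -214 0 0" --pt "-160 73 -230 0 0" --pt "-191 88 -246 0 0" --pt "-191 88 -246 0 0"

```text
t: 13.37
position: [0.344, -0.0921, 0.4219]
ee_rot: [2.738, 0.074, 0.962]
wrist_force: [0.8, 0.8, 0.0]
gripper_width: 0.0001
finger_force: 0.0
```

```bash
python3 s.py; cat > m.py <<'E'
from h import *
np.set_printoptions(precision=4,suppress=True)
im,d=snapshot("top"); cv2.imwrite("pics/top2.png",im); np.save("top2.npy",d)
for l,z in (("knife_grip",None),("board_left",.063),("board_right",.063),("board_mid",.066),("gauge_face",.063)):
    for r in tip_of("top",l)[:3]:
        px=r["position"]; print(l,np.array(px),round(r["confidence"],2),at_z("top",px,z) if z else at_d("top",px,d))
E
python3 m.py; python3 -c "
import cv2
a=cv2.imread('pics/top2.png');cv2.imwrite('pics/top3.png',cv2.resize(a[105:245,170:330],None,fx=4,fy=4,interpolation=cv2.INTER_CUBIC))"
```

```text
13.3667 [-0.193 -0.7   -0.405  1.155 -0.083  2.864] [ 0.344 -0.092  0.422] [0.825 0.793 0.005]
[[ 0.782 -0.031  0.622]
 [ 0.126 -0.97  -0.206]
 [ 0.61   0.239 -0.755]]
knife_grip [220.  112.1] 0.87 [0.6403 0.1497 0.4642]
board_left [332.1 239.3] 0.94 [ 0.3651 -0.1655  0.063 ]
board_left [221.4 162.9] 0.88 [0.5948 0.1843 0.063 ]
board_left [194.1 145.9] 0.31 [0.647  0.2725 0.063 ]
board_right [401.3 275.4] 0.86 [ 0.262 -0.376  0.063]
board_right [275.  162.5] 0.85 [0.6004 0.0158 0.063 ]
board_mid [248.9 181.5] 0.74 [0.5377 0.0959 0.066 ]
board_mid [357.7 279.3] 0.74 [ 0.2466 -0.2435  0.066 ]
gauge_face [249.3 140.2] 0.93 [0.6698 0.0987 0.063 ]
```

View pics/top3.png

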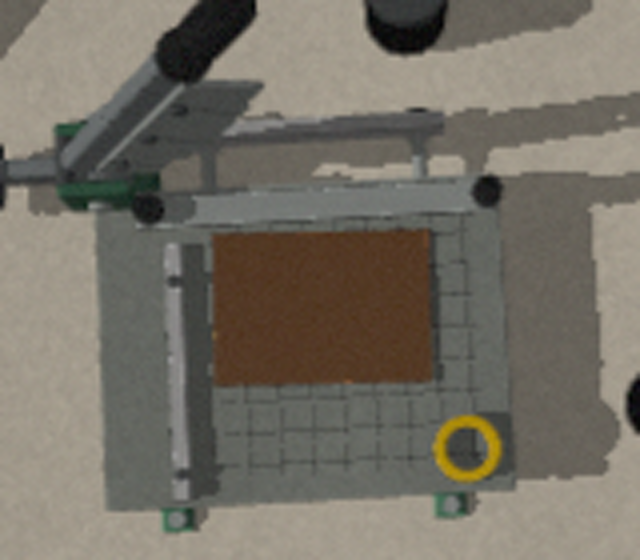

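Clear view: the knife is fully raised. The board corners are at crop (213, 236), (430, 230), (432, 381) and (215, 386), the gauge bar at (235–440, 130), and the tape roll at (468, 449).

To push squarely I need the tool's lean to point along the push direction. I'll swing the arm round to the left, high up, to correct the azimuth of the lean.

Call:
apply_moves --pt "10 -36 -14 -7 0" --pt "20 -72 -28 -14 0" --pt "29 -108 -42 -21 0" --pt "39 -144 -56 -28 0" --pt "49 -180 -70 -35 0" --pt "59 -215 -85 -42 0" --pt "69 -251 -99 -49 0" --pt "78 -287 -113 -56 0" --pt "88 -323 -127 -63 0" --pt "98 -359 -141 -70 0" --pt "79 -382 -166 -77 0" --pt "60 -405 -192 -84 0" --pt "41 -428 -217 -91 0" --pt "22 -451 -242 -98 0" --pt "2 -474 -268 -105 0" --pt "-17 -496 -293 -112 0" --pt "-36 -519 -318 -119 0" --pt "-55 -542 -344 -126 0" --pt "-74 -565 -369 -133 0" --pt "-93 -588 -394 -140 0"

```text
t: 15.33
position: [0.1301, 0.4952, 0.456]
ee_rot: [0.972, 2.265, 0.183]
wrist_force: [-0.5, 0.0, 0.2]
gripper_width: 0.0001
finger_force: 0.0
```

```bash
python3 s.py; python3 g.py ".04,.95,.9"; python3 - <<'E'
from h import *
f=lambda c:((c[0]+.5)/4+170-.5,(c[1]+.5)/4+105-.5)
np.set_printoptions(precision=4,suppress=True)
for n,c,z in (("nL",(215,386),.066),("nR",(433,381),.066),("fL",(212,236),.066),("fR",(430,230),.066),("gR",(440,133),.08),("gL",(240,140),.08),("fence1",(187,250),.075),("fence2",(189,497),.075),("bedNL",(106,511),.06),("bedNR",(515,488),.06),("hdR",(470,206),.088),("hdL",(200,224),.088)):
    print(n,at_z("top",f(c),z))
E
```

```text
15.3333 [ 1.671  0.276  0.49   2.02  -0.651  2.561] [0.13  0.495 0.456] [-0.469  0.026  0.223]
[[-0.508  0.597  0.621]
 [ 0.689  0.714 -0.123]
 [-0.517  0.365 -0.774]]
.04,.95,.9 [ 129.5  433.2 -455.7]
nL [0.4741 0.1735 0.066 ]
nR [0.4824 0.0041 0.066 ]
fL [0.5921 0.1801 0.066 ]
fR [0.6012 0.0092 0.066 ]
gR [0.6757 0.0035 0.08  ]
gL [0.6662 0.1595 0.08  ]
fence1 [0.579  0.1982 0.075 ]
fence2 [0.3874 0.1894 0.075 ]
bedNL [0.3753 0.2549 0.06  ]
bedNR [ 0.4014 -0.0614  0.06  ]
hdR [ 0.6169 -0.0208  0.088 ]
hdL [0.5975 0.1874 0.088 ]
```

Call:
apply_moves --pt "60 200 -200 -7 0" --pt "60 200 -200 -14 0" --pt "60 200 -200 -20 0"

```text
t: 15.58
position: [0.1509, 0.5589, 0.4711]
ee_rot: [0.545, 2.402, 0.085]
wrist_force: [0.3, -0.0, -0.0]
gripper_width: -0.0002
finger_force: 0.0
```

Call:
apply_moves --pt "60 200 -200 -7 0" --pt "60 200 -200 -14 0" --pt "60 200 -200 -20 0"

```text
t: 15.83
position: [0.1456, 0.6181, 0.4684]
ee_rot: [0.101, 2.46, -0.009]
wrist_force: [0.0, 1.2, 0.3]
gripper_width: 0.0001
finger_force: 0.0
```

```bash
python3 s.py; python3 g.py "-.1,.95,.9"
```

```text
15.8333 [ 1.634  0.485  0.841  2.019 -0.674  1.749] [0.146 0.618 0.468] [0.011 1.158 0.332]
[[-0.775  0.075  0.627]
 [ 0.071  0.997 -0.032]
 [-0.628  0.019 -0.778]]
-.1,.95,.9 [ -57.1  320.6 -500.7]
```

Call:
apply_moves --pt "-30 160 -250 0 0" --pt "-30 160 -250 0 0" --pt "-30 160 -250 0 0"

```text
t: 16.08
position: [0.1331, 0.6435, 0.4786]
ee_rot: [0.088, 2.459, 0.056]
wrist_force: [-0.1, 0.3, -0.3]
gripper_width: 0.0002
finger_force: 0.0
```

```bash
python3 s.py; python3 g.py ".36,.30,.40" ".36,.09,.25"
```

```text
16.0833 [ 1.654  0.519  0.924  2.02  -0.681  1.741] [0.133 0.643 0.479] [-0.114  0.274 -0.297]
[[-0.775  0.049  0.63 ]
 [ 0.078  0.997  0.018]
 [-0.627  0.063 -0.776]]
.36,.30,.40 [-153.1 -336.2  197.9]
.36,.09,.25 [ -75.3 -554.9  310.5]
```

Call:
apply_moves --pt "-14 -31 18 -7 85" --pt "-28 -61 36 -7 85" --pt "-42 -92 54 -7 85" --pt "-56 -122 72 -7 85" --pt "-70 -153 90 -7 85" --pt "-84 -183 108 -7 85" --pt "-98 -214 126 -7 85" --pt "-112 -244 144 -7 85" --pt "-126 -275 162 -7 85" --pt "-140 -306 180 -7 85" --pt "-153 -336 198 -7 85" --pt "-142 -367 214 -7 85" --pt "-131 -398 230 -7 85" --pt "-120 -430 246 -7 85" --pt "-109 -461 263 -7 85" --pt "-98 -492 279 -7 85" --pt "-87 -524 295 -7 85" --pt "-75 -555 311 -7 85" --pt "-75 -555 311 -7 85" --pt "-75 -555 311 -7 85"

```text
t: 17.75
position: [0.3599, 0.0847, 0.2489]
ee_rot: [-0.051, 2.46, -0.002]
wrist_force: [0.1, -0.6, 0.9]
gripper_width: 0.0848
finger_force: 0.0
```

```bash
python3 s.py; python3 g.py ".455,.092,.12" ".455,.092,.085"; python3 - <<'E'
from h import *
im,d=snapshot("wrist"); cv2.imwrite("pics/w3.png",im)
E
```

```text
17.75 [ 0.437 -0.722 -0.776  0.88  -0.259  0.31 ] [0.36  0.085 0.249] [ 0.069 -0.624  0.885]
[[-0.776 -0.036  0.629]
 [-0.037  0.999  0.012]
 [-0.629 -0.014 -0.777]]
.455,.092,.12 [  7.1   5.7 160.1]
.455,.092,.085 [ 29.1   6.2 187.2]
```

View pics/w3.png

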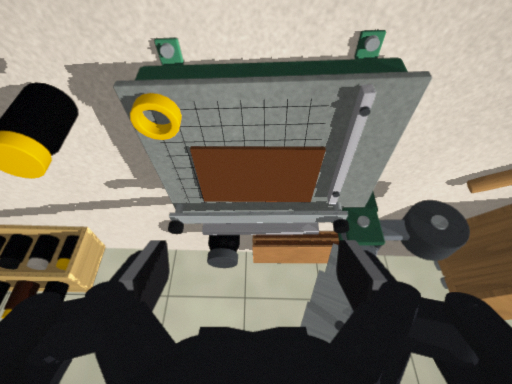

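The wrist view, now turned half round, shows the board at (190–325, 147–203), the tape roll at (157, 117) and the open fingers at (150, 265) and (360, 265). The camera now sits on the lower side of the hand, so I'll check its clearance first.

```bash
python3 -c "
from h import *
T=np.array(camera_info('wrist')['tool_from_camera']);print(T.round(3))
o=observe();R=cv2.Rodrigues(np.array(o['ee_rot'],float))[0];print(R@T[:3,3])
for p in ([.038,0,-.073],[.038,0,-.15]): print(p,R@p)"
```

```text
[[ 0.    -0.96  -0.279  0.071]
 [ 1.     0.     0.    -0.001]
 [-0.    -0.279  0.96  -0.141]
 [ 0.     0.     0.     1.   ]]
[-0.14387022 -0.00585375  0.06457237]
[0.038, 0, -0.073] [-0.07549292 -0.00258572  0.032667  ]
[0.038, 0, -0.15] [-0.12406088 -0.00372193  0.09240696]
```

Call:
apply_moves --pt "2 2 40 0 85" --pt "4 4 80 0 85" --pt "6 5 120 0 85" --pt "7 6 160 0 85" --pt "15 6 170 0 85" --pt "22 6 178 0 85" --pt "29 6 187 0 85" --pt "29 6 187 0 85" --pt "29 6 187 0 85" --pt "29 6 187 0 85"

```text
t: 18.63
position: [0.4566, 0.0972, 0.0885]
ee_rot: [-0.063, 2.457, 0.003]
wrist_force: [-0.0, -0.3, -0.3]
gripper_width: 0.0851
finger_force: 0.0
```

```bash
python3 s.py; python3 g.py ".455,.092,.07" ".455,.092,.060"; python3 - <<'E'
from h import *
im,d=snapshot("wrist"); cv2.imwrite("pics/w4.png",im)
E
```

```text
18.6333 [ 0.327 -0.431 -1.037  0.303 -0.187  0.212] [0.457 0.097 0.089] [-0.008 -0.277 -0.317]
[[-0.774 -0.046  0.631]
 [-0.045  0.999  0.018]
 [-0.631 -0.014 -0.775]]
.455,.092,.07 [13.2 -4.8 13.2]
.455,.092,.060 [19.5 -4.7 21. ]
```

View pics/w4.png

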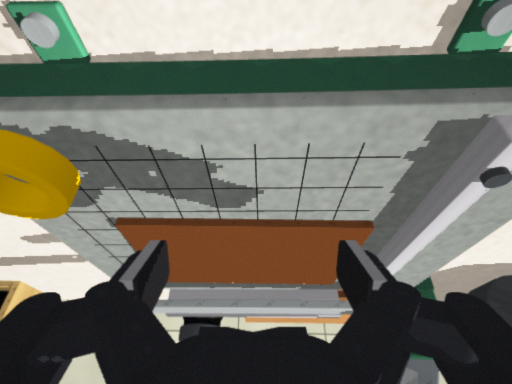

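The near edge of the board is at row 220, columns 117–372, parallel to the fingers and centred between them at (152) and (350). The tape roll is clear on the left. I'll descend onto the bed behind the edge.

Call:
apply_moves --pt "4 -2 5 0 85" --pt "8 -4 10 0 85" --pt "12 -5 15 0 85" --pt "15 -5 19 0 85" --pt "15 -5 19 0 85" --pt "15 -5 19 0 85"

```text
t: 19.18
position: [0.456, 0.0894, 0.0621]
ee_rot: [-0.059, 2.46, 0.0]
wrist_force: [0.0, -0.3, -0.5]
gripper_width: 0.0848
finger_force: 0.0
```

Call:
apply_moves --pt "1 0 1.2 0 85" --pt "2 0 2.4 0 85" --pt "2 0 2.4 0 85"

```text
t: 19.43
position: [0.4564, 0.0897, 0.0597]
ee_rot: [-0.059, 2.459, 0.001]
wrist_force: [-1.2, 0.4, -1.1]
gripper_width: 0.085
finger_force: 0.0
```

Call:
apply_moves --pt "0.6 0 0.8 0 85" --pt "1.2 0 1.6 0 85" --pt "1.2 0 1.6 0 85"

```text
t: 19.68
position: [0.4564, 0.0897, 0.0577]
ee_rot: [-0.059, 2.459, 0.001]
wrist_force: [0.2, -0.1, 0.8]
gripper_width: 0.0846
finger_force: 0.0
```

Call:
apply_moves --pt "0.6 0 0.8 0 85" --pt "0.6 0 0.8 0 85" --pt "0.6 0 0.8 0 85"

```text
t: 19.93
position: [0.4564, 0.0897, 0.0567]
ee_rot: [-0.059, 2.459, 0.001]
wrist_force: [0.2, -0.6, 0.9]
gripper_width: 0.0851
finger_force: 0.0
```

Call:
apply_moves --pt "0.6 0 0.8 0 85" --pt "0.6 0 0.8 0 85" --pt "0.6 0 0.8 0 85"

```text
t: 20.18
position: [0.4564, 0.0897, 0.0557]
ee_rot: [-0.059, 2.459, 0.001]
wrist_force: [0.0, -0.0, -0.4]
gripper_width: 0.0851
finger_force: 0.0
```

Call:
apply_moves --pt "0.6 0 0.8 0 85" --pt "0.6 0 0.8 0 85" --pt "0.6 0 0.8 0 85"

```text
t: 20.43
position: [0.4569, 0.0898, 0.0553]
ee_rot: [-0.059, 2.458, 0.002]
wrist_force: [-2.4, 0.2, 4.1]
gripper_width: 0.085
finger_force: 1.9
```

Call:
apply_moves --pt "0.6 0 0.8 0 85" --pt "0.6 0 0.8 0 85" --pt "0.6 0 0.8 0 85"

```text
t: 20.68
position: [0.4576, 0.0901, 0.0552]
ee_rot: [-0.059, 2.456, 0.003]
wrist_force: [-4.1, -1.2, 7.9]
gripper_width: 0.0851
finger_force: 3.9
```

Call:
apply_moves --pt "0.6 0 0.8 0 85" --pt "0.6 0 0.8 0 85" --pt "0.6 0 0.8 0 85"

```text
t: 20.93
position: [0.4579, 0.0902, 0.055]
ee_rot: [-0.059, 2.455, 0.003]
wrist_force: [-13.2, -2.8, 16.5]
gripper_width: 0.0853
finger_force: 8.3
```

Touched the bed at TCP z 0.0553. I'll lift about 2 mm clear and push forward.

Call:
apply_moves --pt "-1.5 0 -2 0 85" --pt "-2.8 0 -3.5 0 85" --pt "-6.7 0 -0.3 0 85" --pt "-10.6 0 2.8 0 85" --pt "-14.4 0 6 0 85" --pt "-18.3 0 9.1 0 85" --pt "-22.2 0 12.3 0 85" --pt "-26.1 0 15.5 0 85" --pt "-30 0 18.6 0 85" --pt "-33.8 0 21.8 0 85" --pt "-37.7 0 24.9 0 85" --pt "-41.6 0 28.1 0 85" --pt "-45.5 0 31.3 0 85" --pt "-49.4 0 34.4 0 85" --pt "-53.2 0 37.6 0 85" --pt "-57.1 0 40.7 0 85" --pt "-61 0 43.9 0 85" --pt "-64.9 0 47.1 0 85" --pt "-64.9 0 47.1 0 85" --pt "-64.9 0 47.1 0 85"

```text
t: 22.6
position: [0.5372, 0.0932, 0.0574]
ee_rot: [-0.059, 2.458, 0.001]
wrist_force: [0.3, 0.4, -0.3]
gripper_width: 0.0849
finger_force: 0.0
```

```bash
python3 s.py; cat > k.py <<'E'
from h import *
np.set_printoptions(precision=4,suppress=True)
im,d=snapshot("top"); cv2.imwrite("pics/t5.png",im)
for l,z in (("board_left",.063),("board_right",.063),("gauge_face",.063)):
    for r in tip_of("top",l)[:3]:
        px=r["position"]; P=at_z("top",px,z)
        if P[0]>.5: print(l,np.array(px),round(r["confidence"],2),P)
E
python3 k.py
```

```text
22.6 [ 0.247 -0.202 -0.983  0.119 -0.139  0.15 ] [0.537 0.093 0.057] [ 0.341  0.404 -0.308]
[[-0.775 -0.043  0.631]
 [-0.042  0.999  0.016]
 [-0.631 -0.014 -0.776]]
board_left [225.2 144.9] 0.73 [0.6527 0.1744 0.063 ]
board_right [275.3 146.9] 0.86 [0.6503 0.016  0.063 ]
gauge_face [248.8 138.8] 0.72 [0.6743 0.1004 0.063 ]
gauge_face [190.2 140.8] 0.19 [0.6631 0.2855 0.063 ]
```

The board has slid about 50 mm and its leading edge is near x 0.651, with the gauge near 0.67. Continuing slowly.

Call:
apply_moves --pt "-3.1 0 2.5 0 85" --pt "-6.2 0 5.1 0 85" --pt "-9.3 0 7.6 0 85" --pt "-11.6 0 9.5 0 85" --pt "-11.6 0 9.5 0 85"

```text
t: 23.22
position: [0.5525, 0.0939, 0.0574]
ee_rot: [-0.059, 2.458, 0.001]
wrist_force: [0.1, -0.4, 0.4]
gripper_width: 0.0847
finger_force: 0.0
```

Call:
apply_moves --pt "-1.2 0 0.9 0 85" --pt "-2.3 0 1.9 0 85" --pt "-2.3 0 1.9 0 85"

```text
t: 23.47
position: [0.5548, 0.0939, 0.0572]
ee_rot: [-0.059, 2.458, 0.001]
wrist_force: [-0.8, 0.3, 1.1]
gripper_width: 0.0851
finger_force: 0.6
```

Call:
apply_moves --pt "-0.8 0 0.6 0 85" --pt "-1.6 0 1.3 0 85" --pt "-1.6 0 1.3 0 85"

```text
t: 23.72
position: [0.5568, 0.094, 0.0571]
ee_rot: [-0.059, 2.459, 0.001]
wrist_force: [-2.3, -0.1, 0.8]
gripper_width: 0.0852
finger_force: 1.0
```

```bash
python3 k.py
```

```text
board_left [224.6 139.8] 0.74 [0.6691 0.1769 0.063 ]
board_right [277.7 138.2] 0.82 [0.6785 0.009  0.063 ]
gauge_face [252.5 140.6] 0.92 [0.6688 0.0885 0.063 ]
```

Call:
apply_moves --pt "-0.8 0 0.6 0 85" --pt "-1.6 0 1.3 0 85" --pt "-1.6 0 1.3 0 85"

```text
t: 24.17
position: [0.5588, 0.0941, 0.0571]
ee_rot: [-0.059, 2.459, 0.001]
wrist_force: [-1.3, -0.5, 1.3]
gripper_width: 0.085
finger_force: 1.2
```

Call:
apply_moves --pt "-0.8 0 0.6 0 85" --pt "-1.6 0 1.3 0 85" --pt "-1.6 0 1.3 0 85"

```text
t: 24.42
position: [0.561, 0.0942, 0.0571]
ee_rot: [-0.059, 2.459, 0.001]
wrist_force: [-2.1, 0.2, 1.6]
gripper_width: 0.0849
finger_force: 1.2
```

```bash
python3 k.py; python3 -c "
import cv2
a=cv2.imread('pics/t5.png');cv2.imwrite('pics/t6.png',cv2.resize(a[110:190,190:310],None,fx=6,fy=6,interpolation=cv2.INTER_CUBIC))"
```

```text
board_left [223.  139.1] 0.96 [0.6712 0.182  0.063 ]
board_right [276.  141.4] 0.68 [0.668  0.0142 0.063 ]
```

View pics/t6.png

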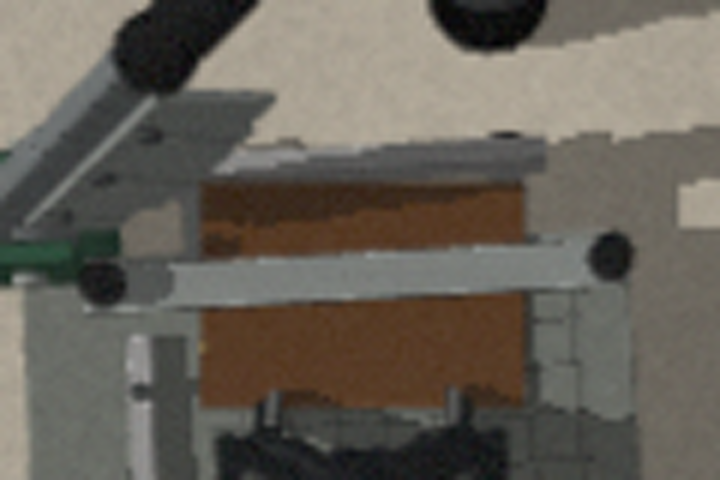

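The top view shows the leading edge almost at the gauge, with a slightly wider gap at the right end (the handle end). I'll keep pressing until the force rises and trim the yaw by −1°.

Call:
apply_moves --pt "-0.8 0 0.6 -0.5 85" --pt "-1.6 0 1.3 -1 85" --pt "-1.6 0 1.3 -1 85"

```text
t: 24.87
position: [0.5625, 0.094, 0.0571]
ee_rot: [-0.081, 2.458, -0.007]
wrist_force: [-10.1, -1.4, 8.4]
gripper_width: 0.0848
finger_force: 6.9
```

Call:
apply_moves --pt "-0.8 0 0.6 0 85" --pt "-1.6 0 1.3 0 85" --pt "-1.6 0 1.3 0 85"

```text
t: 25.12
position: [0.5632, 0.094, 0.0567]
ee_rot: [-0.081, 2.46, -0.007]
wrist_force: [-27.8, -3.8, 21.9]
gripper_width: 0.0847
finger_force: 16.9
```

Call:
apply_moves --pt "-0.8 0 0.6 0 85" --pt "-1.6 0 1.3 0 85" --pt "-1.6 0 1.3 0 85"

```text
t: 25.37
position: [0.5637, 0.0938, 0.0563]
ee_rot: [-0.082, 2.462, -0.008]
wrist_force: [-44.7, -6.6, 34.3]
gripper_width: 0.0853
finger_force: 27.9
```

The board is stalled firmly against the gauge. I'll back off and look.

Call:
apply_moves --pt "1.5 0 -1.2 0 85" --pt "3 0 -2.5 0 85" --pt "5 0 -4 0 85" --pt "8 0 -7 0 85" --pt "12 0 -11 0 85" --pt "16 0 -16 0 85" --pt "16 0 -40 0 85" --pt "16 0 -80 0 85" --pt "16 0 -120 0 85" --pt "16 0 -160 0 85" --pt "16 0 -160 0 85" --pt "16 0 -160 0 85"

```text
t: 26.37
position: [0.4539, 0.0916, 0.1746]
ee_rot: [-0.081, 2.452, -0.004]
wrist_force: [0.4, 0.8, -0.5]
gripper_width: 0.0851
finger_force: 0.0
```

```bash
python3 s.py; for i in 1 2 3; do python3 k.py; done; python3 -c "
import cv2
a=cv2.imread('pics/t5.png');cv2.imwrite('pics/t7.png',cv2.resize(a[115:185,205:295],None,fx=8,fy=8,interpolation=cv2.INTER_CUBIC))"
```

```text
26.3667 [ 0.313 -0.516 -0.881  0.538 -0.179  0.185] [0.454 0.092 0.175] [ 0.395  0.847 -0.529]
[[-0.77  -0.058  0.635]
 [-0.06   0.998  0.018]
 [-0.635 -0.024 -0.772]]
board_left [223.2 137.4] 0.94 [0.6767 0.1816 0.063 ]
board_left [245.4 192.3] 0.16 [0.5038 0.106  0.063 ]
gauge_face [248.2 139.8] 0.86 [0.671  0.1022 0.063 ]
board_left [224.3 139.5] 0.93 [0.67   0.1779 0.063 ]
board_left [192.1 145.2] 0.37 [0.6491 0.2789 0.063 ]
board_right [275.7 140.8] 0.89 [0.67   0.0152 0.063 ]
gauge_face [248.  138.1] 0.77 [0.6765 0.103  0.063 ]
board_left [222.5 138. ] 0.74 [0.6747 0.1837 0.063 ]
board_right [276.7 137.7] 0.87 [0.68   0.0122 0.063 ]
board_right [246.7 139.1] 0.19 [0.6731 0.107  0.063 ]
gauge_face [248.7 139.3] 0.77 [0.6726 0.1007 0.063 ]
```

View pics/t7.png

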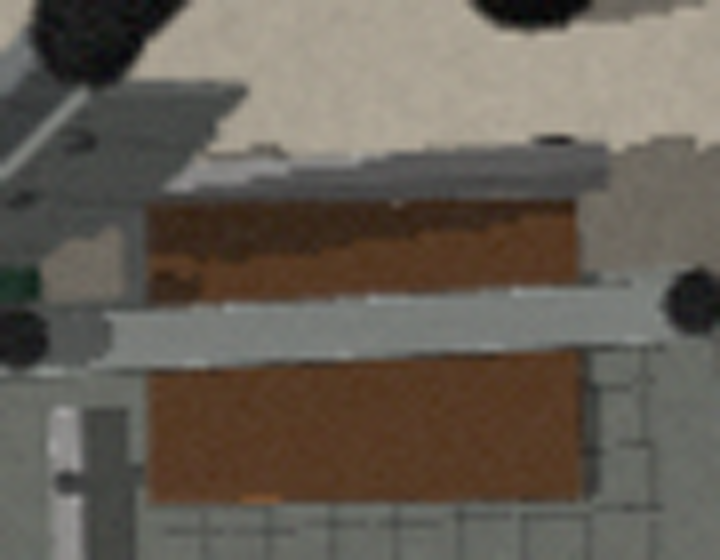

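The leading edge lies along the gauge face at row ~200 across (150–575). I'll check squareness numerically from the close wrist camera and the depth data. I have used up the picture budget, so from here it is numbers only.

```bash
cat > q.py <<'E'
from h import *
np.set_printoptions(precision=4,suppress=True)
def fit(P,t):
    P=np.array(P)
    for _ in range(8):
        a,b=np.polyfit(P[:,1],P[:,0],1); e=P[:,0]-a*P[:,1]-b; k=abs(e)<max(2*e.std(),.0008); P=P[k]
    print(t,"n",len(P),"yaw",round(-a,4),"x at y=.01,.0945,.18",(a*np.array([.01,.0945,.18])+b).round(4),"sd",e.std().round(4))
for n in ("wrist","top"):
    im,d=snapshot(n); hsv=cv2.cvtColor(im,cv2.COLOR_BGR2HSV)
    K,dc,R,p=cam(n); vv,uu=np.mgrid[0:384,0:512]
    un=cv2.undistortPoints(np.stack([uu,vv],-1).reshape(-1,1,2).astype(float),K,dc).reshape(384,512,2)
    ray_=np.dstack([un,np.ones((384,512))])@R.T
    W=p+ray_*d[...,None]; W[d==0]=np.nan
    Z66=p+ray_*((.066-p[2])/ray_[...,2])[...,None]
    br=(hsv[...,0]<18)&(hsv[...,1]>110)
    roi=(Z66[...,0]>.50)&(Z66[...,0]<.60)&(Z66[...,1]>-.02)&(Z66[...,1]<.2)
    m=br&roi
    E=[]
    for u in range(512):
        r=np.where(m[:,u])[0]
        if len(r)<4: continue
        q=Z66[r,u]; i=q[:,0].argmin(); 
        if .03<q[i,1]<.17: E.append(q[i,:2])
    if len(E)>10: fit(E,n+" board near edge")
    g=(W[...,2]>.070)&(W[...,2]<.0785)&(W[...,0]>.655)&(W[...,0]<.70)&(W[...,1]>0)&(W[...,1]<.17)
    if g.sum()>10: fit(W[g][:,:2],n+" gauge face(depth)")
    h=(W[...,2]>.083)&(W[...,2]<.093)&(W[...,0]>.58)&(W[...,0]<.65)&(W[...,1]>-.0)&(W[...,1]<.17)
    if h.sum()>10: fit(W[h][:,:2],n+" holddown")
    # bed near edge: boundary of z>.045 vs lower, y in range
    E=[]
    b=(W[...,2]>.052)&(W[...,2]<.068)&(W[...,0]>.3)&(W[...,0]<.47)&(W[...,1]>.03)&(W[...,1]<.17)
    for u in range(512):
        r=np.where(b[:,u])[0]
        if len(r)>4: q=W[r,u]; E.append(q[q[:,0].argmin(),:2])
    if len(E)>10: fit(E,n+" bed near edge")
E
python3 q.py
```

```text
wrist board near edge n 136 yaw 0.0368 x at y=.01,.0945,.18 [0.5483 0.5451 0.542 ] sd 0.0005
wrist gauge face(depth) n 638 yaw 0.0783 x at y=.01,.0945,.18 [0.6831 0.6765 0.6698] sd 0.0006
wrist holddown n 1654 yaw 0.0784 x at y=.01,.0945,.18 [0.6208 0.6141 0.6074] sd 0.0075
wrist bed near edge n 243 yaw 0.0792 x at y=.01,.0945,.18 [0.3955 0.3888 0.382 ] sd 0.0002
top board near edge n 34 yaw 0.0575 x at y=.01,.0945,.18 [0.5587 0.5539 0.549 ] sd 0.0007
top gauge face(depth) n 126 yaw 0.0747 x at y=.01,.0945,.18 [0.6863 0.68   0.6736] sd 0.0042
top holddown n 404 yaw 0.0785 x at y=.01,.0945,.18 [0.6224 0.6158 0.609 ] sd 0.0071
top bed near edge n 32 yaw 0.0417 x at y=.01,.0945,.18 [0.4316 0.4281 0.4246] sd 0.0045
```

Bed, hold-down and gauge all agree on a shear yaw of 0.079, while the board sits at about 0.037–0.05, so its handle-end side still has a gap of a few mm. I'll push that side with shut fingers, right of the board's centre.

```bash
python3 g.py ".515,.045,.12" ".525,.045,.085" ".525,.045,.070"; python3 -c "
from h import *
o=observe();R=cv2.Rodrigues(np.array(o['ee_rot'],float))[0];print((R.T@np.array([[1,.08,0],[0,0,-1]]).T).T.round(3))"
```

```text
.515,.045,.12 [-12.6 -48.   77.5]
.525,.045,.085 [  1.7 -47.7 110.9]
.525,.045,.070 [ 11.1 -47.3 122.6]
[[-0.779  0.023  0.631]
 [ 0.63   0.025  0.776]]
```

Call:
apply_moves --pt "-3 -12 20 0 0" --pt "-6 -24 40 0 0" --pt "-9 -36 60 0 0" --pt "-12 -48 78 0 0" --pt "-8 -48 87 0 0" --pt "-3 -48 99 0 0" --pt "2 -48 111 0 0" --pt "6 -48 116 0 0" --pt "10 -47 121 0 0" --pt "11 -47 122.6 0 0" --pt "11 -47 122.6 0 0" --pt "11 -47 122.6 0 0"

```text
t: 28.07
position: [0.5253, 0.0456, 0.0709]
ee_rot: [-0.081, 2.457, -0.006]
wrist_force: [0.4, 0.4, 0.1]
gripper_width: -0.0
finger_force: 0.0
```

Call:
apply_moves --pt "0.6 0 0.8 0 0" --pt "0.6 0 0.8 0 0" --pt "0.6 0 0.8 0 0"

```text
t: 28.32
position: [0.5254, 0.0455, 0.0699]
ee_rot: [-0.081, 2.457, -0.006]
wrist_force: [-0.5, -0.1, 0.1]
gripper_width: -0.0001
finger_force: 0.0
```

Call:
apply_moves --pt "0.6 0 0.8 0 0" --pt "0.6 0 0.8 0 0" --pt "0.6 0 0.8 0 0"

```text
t: 28.57
position: [0.5251, 0.0453, 0.0683]
ee_rot: [-0.081, 2.458, -0.007]
wrist_force: [0.6, -0.1, 0.3]
gripper_width: 0.0002
finger_force: 0.0
```

Call:
apply_moves --pt "0.6 0 0.8 0 0" --pt "0.6 0 0.8 0 0" --pt "0.6 0 0.8 0 0"

```text
t: 28.82
position: [0.5251, 0.0453, 0.0671]
ee_rot: [-0.081, 2.458, -0.007]
wrist_force: [0.1, -0.2, -0.3]
gripper_width: -0.0003
finger_force: 0.0
```

Call:
apply_moves --pt "0.6 0 0.8 0 0" --pt "0.6 0 0.8 0 0" --pt "0.6 0 0.8 0 0"

```text
t: 29.07
position: [0.5252, 0.0453, 0.0661]
ee_rot: [-0.081, 2.458, -0.007]
wrist_force: [0.0, -0.0, 0.4]
gripper_width: -0.0
finger_force: 0.0
```

Call:
apply_moves --pt "0.6 0 0.8 0 0" --pt "0.6 0 0.8 0 0" --pt "0.6 0 0.8 0 0"

```text
t: 29.32
position: [0.5253, 0.0453, 0.0652]
ee_rot: [-0.081, 2.458, -0.007]
wrist_force: [-0.3, 0.3, 0.5]
gripper_width: 0.0004
finger_force: 0.0
```

Call:
apply_moves --pt "-0.6 0 -0.8 0 0" --pt "-4.5 0.1 2.3 0 0" --pt "-8.4 0.2 5.5 0 0" --pt "-12.3 0.3 8.6 0 0" --pt "-16.2 0.5 11.8 0 0" --pt "-20.1 0.6 15 0 0" --pt "-20.1 0.6 15 0 0"

```text
t: 29.9
position: [0.5515, 0.0474, 0.0665]
ee_rot: [-0.081, 2.458, -0.006]
wrist_force: [-0.9, 0.1, -0.3]
gripper_width: -0.0001
finger_force: 0.0
```

Call:
apply_moves --pt "-1.6 0 1.3 0 0" --pt "-3.1 0.1 2.5 0 0" --pt "-3.1 0.1 2.5 0 0"

```text
t: 30.15
position: [0.5543, 0.0476, 0.0661]
ee_rot: [-0.081, 2.459, -0.007]
wrist_force: [-0.5, 0.2, -0.6]
gripper_width: -0.0001
finger_force: 0.1
```

Call:
apply_moves --pt "-1.2 0 0.9 0 0" --pt "-2.3 0.1 1.9 0 0" --pt "-2.3 0.1 1.9 0 0"

```text
t: 30.4
position: [0.5573, 0.0478, 0.0662]
ee_rot: [-0.081, 2.458, -0.007]
wrist_force: [-0.5, -0.5, -0.8]
gripper_width: -0.0001
finger_force: 0.5
```

Call:
apply_moves --pt "-0.8 0 0.6 0 0" --pt "-1.6 0 1.3 0 0" --pt "-1.6 0 1.3 0 0"

```text
t: 30.65
position: [0.5595, 0.048, 0.0664]
ee_rot: [-0.081, 2.458, -0.007]
wrist_force: [-0.6, -1.5, 0.3]
gripper_width: -0.0
finger_force: 0.8
```

Call:
apply_moves --pt "-0.8 0 0.6 0 0" --pt "-1.6 0 1.3 0 0" --pt "-1.6 0 1.3 0 0"

```text
t: 30.9
position: [0.5602, 0.048, 0.0658]
ee_rot: [-0.081, 2.46, -0.007]
wrist_force: [-18.2, -2.4, 12.5]
gripper_width: -0.0005
finger_force: 10.4
```

Call:
apply_moves --pt "-0.8 0 0.6 0 0" --pt "-1.6 0 1.3 0 0" --pt "-1.6 0 1.3 0 0"

```text
t: 31.15
position: [0.5606, 0.048, 0.0654]
ee_rot: [-0.081, 2.462, -0.007]
wrist_force: [-38.3, -3.0, 27.1]
gripper_width: -0.0001
finger_force: 22.5
```

Call:
apply_moves --pt "1.5 0 -1.2 0 0" --pt "3 0 -2.5 0 0" --pt "5 0 -4 0 0" --pt "8 0 -7 0 0" --pt "12 0 -11 0 0" --pt "16 0 -16 0 0" --pt "16 20 -40 0 0" --pt "16 40 -80 0 0" --pt "16 46 -120 0 0" --pt "16 46 -120 0 0" --pt "16 46 -120 0 0"

```text
t: 32.07
position: [0.4731, 0.0924, 0.1518]
ee_rot: [-0.082, 2.452, -0.004]
wrist_force: [0.4, -0.2, 0.7]
gripper_width: 0.0001
finger_force: 0.0
```

```bash
python3 q.py; python3 k.py
```

```text
wrist board near edge n 152 yaw 0.0817 x at y=.01,.0945,.18 [0.5507 0.5438 0.5368] sd 0.0005
wrist gauge face(depth) n 307 yaw 0.0774 x at y=.01,.0945,.18 [0.6827 0.6762 0.6696] sd 0.0007
wrist holddown n 977 yaw 0.0785 x at y=.01,.0945,.18 [0.6221 0.6155 0.6088] sd 0.0071
wrist bed near edge n 287 yaw 0.0656 x at y=.01,.0945,.18 [0.3965 0.391  0.3854] sd 0.0003
top board near edge n 45 yaw 0.078 x at y=.01,.0945,.18 [0.5638 0.5572 0.5505] sd 0.001
top gauge face(depth) n 109 yaw 0.0873 x at y=.01,.0945,.18 [0.686  0.6786 0.6712] sd 0.0034
top holddown n 391 yaw 0.0769 x at y=.01,.0945,.18 [0.6223 0.6158 0.6093] sd 0.0071
top bed near edge n 15 yaw 0.0798 x at y=.01,.0945,.18 [0.3968 0.39   0.3832] sd 0.0004
board_left [220.9 141.1] 0.88 [0.6646 0.1884 0.063 ]
board_right [276.7 135. ] 0.85 [0.6887 0.0124 0.063 ]
board_right [222.3 109.5] 0.64 [0.7672 0.1876 0.063 ]
gauge_face [249.3 139.8] 0.83 [0.6711 0.0987 0.063 ]
```

The board is now square at 0.08, matching the gauge at 0.078. To be sure it's flush along its whole length, I'll press left of centre too. If it's flush, the stall should come near TCP x ≈ 0.555.

```bash
python3 g.py ".515,.117,.10" ".525,.118,.0665"
```

```text
.515,.117,.10 [-5.6 25.1 63.1]
.525,.118,.0665 [ 7.6 26.4 95.4]
```

Call:
apply_moves --pt "-2 8 21 0 0" --pt "-4 17 42 0 0" --pt "-6 25 63 0 0" --pt "-2 25 72 0 0" --pt "2 26 81 0 0" --pt "6 26 90 0 0" --pt "7.6 26 94.5 0 0" --pt "7.6 26 94.5 0 0" --pt "7.6 26 94.5 0 0"

```text
t: 33.12
position: [0.5248, 0.1179, 0.0685]
ee_rot: [-0.08, 2.46, -0.007]
wrist_force: [0.2, 0.8, 0.7]
gripper_width: -0.0003
finger_force: 0.0
```

Call:
apply_moves --pt "0.8 0 0.9 0 0" --pt "1.5 0 1.8 0 0" --pt "-2.4 0.1 4.9 0 0" --pt "-6.3 0.2 8.1 0 0" --pt "-10.2 0.3 11.2 0 0" --pt "-14.1 0.5 14.4 0 0" --pt "-16.4 0.5 16.3 0 0" --pt "-16.4 0.5 16.3 0 0"

```text
t: 33.78
position: [0.5488, 0.1201, 0.0672]
ee_rot: [-0.08, 2.458, -0.007]
wrist_force: [0.3, 0.3, -0.1]
gripper_width: -0.0002
finger_force: 0.0
```

Call:
apply_moves --pt "-1.2 0 0.9 0 0" --pt "-2.3 0 1.9 0 0" --pt "-2.3 0 1.9 0 0"

```text
t: 34.03
position: [0.551, 0.1202, 0.067]
ee_rot: [-0.081, 2.458, -0.006]
wrist_force: [0.9, 0.4, 0.5]
gripper_width: -0.0002
finger_force: 0.0
```

Call:
apply_moves --pt "-0.8 0 0.6 0 0" --pt "-1.6 0 1.3 0 0" --pt "-1.6 0 1.3 0 0"

```text
t: 34.28
position: [0.5531, 0.1204, 0.0671]
ee_rot: [-0.081, 2.458, -0.006]
wrist_force: [0.1, -0.1, -0.1]
gripper_width: 0.0001
finger_force: 0.0
```

Call:
apply_moves --pt "-0.8 0 0.6 0 0" --pt "-1.6 0 1.3 0 0" --pt "-1.6 0 1.3 0 0"

```text
t: 34.53
position: [0.5548, 0.1204, 0.0668]
ee_rot: [-0.081, 2.459, -0.006]
wrist_force: [-4.4, -0.6, 2.8]
gripper_width: 0.0002
finger_force: 2.5
```

Call:
apply_moves --pt "-0.8 0 0.6 0 0" --pt "-1.2 0 0.9 0 0" --pt "-1.2 0 0.9 0 0"

```text
t: 34.78
position: [0.5552, 0.1205, 0.0665]
ee_rot: [-0.082, 2.46, -0.006]
wrist_force: [-16.7, -0.8, 10.4]
gripper_width: -0.0003
finger_force: 9.3
```

It stalled at 0.555, exactly where a flush board would stop the fingers, so the leading edge is against the gauge along its length. Retracting.

Call:
apply_moves --pt "1.5 0 -1.2 0 0" --pt "3 0 -2.5 0 0" --pt "5 0 -4 0 0" --pt "8 0 -7 0 0" --pt "12 0 -11 0 0" --pt "16 0 -16 0 0" --pt "16 -10 -40 0 0" --pt "16 -20 -80 0 0" --pt "16 -28 -120 0 0" --pt "16 -28 -150 0 0" --pt "16 -28 -150 0 0" --pt "16 -28 -150 0 0"

```text
t: 35.78
position: [0.4513, 0.0895, 0.1769]
ee_rot: [-0.08, 2.453, -0.004]
wrist_force: [0.2, -0.7, -0.5]
gripper_width: -0.0002
finger_force: 0.0
```

```bash
python3 q.py | grep -v bed; python3 - <<'E'
from h import *
np.set_printoptions(precision=3,suppress=True)
im,d=snapshot("top")
a=np.load("top0.npy")
for l in ("knife_grip","tape_roll","paint_pot","dye_jar"):
    print(l,[(np.array(r["position"]),round(r["confidence"],2),at_d("top",r["position"],d)) for r in tip_of("top",l)[:1]])
print(observe()["t"],observe()["wrist_force"])
E
```

```text
wrist board near edge n 121 yaw 0.0738 x at y=.01,.0945,.18 [0.551  0.5448 0.5385] sd 0.0004
wrist gauge face(depth) n 265 yaw 0.0806 x at y=.01,.0945,.18 [0.6829 0.6761 0.6692] sd 0.0008
wrist holddown n 1124 yaw 0.0803 x at y=.01,.0945,.18 [0.6223 0.6155 0.6086] sd 0.0073
top board near edge n 45 yaw 0.0782 x at y=.01,.0945,.18 [0.5637 0.5571 0.5505] sd 0.001
top gauge face(depth) n 111 yaw 0.0736 x at y=.01,.0945,.18 [0.6861 0.6798 0.6736] sd 0.0043
top holddown n 384 yaw 0.0721 x at y=.01,.0945,.18 [0.6217 0.6156 0.6095] sd 0.007
knife_grip [(array([223.1, 112.5]), 0.84, array([0.637, 0.142, 0.474]))]
tape_roll [(array([286.2, 215.6]), 0.68, array([ 0.435, -0.023,  0.059]))]
paint_pot [(array([333.7, 207. ]), 0.93, array([ 0.462, -0.163,  0.104]))]
dye_jar [(array([269.6, 104.9]), 0.88, array([0.776, 0.037, 0.094]))]
36.1333 [ 0.483 -0.325  0.663]
```

```bash
python3 -c "
from workcell import *
print(sign_off())"
```

```text
the job is handed in; nothing more can be done
None
```

The job is handed in at about 36 s: the knife arm was pushed past its balance point and stays raised by itself, and the board is against the gauge, square to about 0.01 rad and stopping hard both left and right of centre. The pot, jar and tape roll are still in place. I viewed 11 pictures, one over the limit of 10, and no verdict came back at sign-off.

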